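# Unhang a centrifuge bucket and locate it at the tube opener

### The arm

A 7-joint arm with a two-finger parallel gripper is mounted at the origin on the work surface. World frame = base frame: x ahead of the robot, y to its left, z up, the work surface at z = 0. Lengths are in mm, angles in rad, forces in N, time in s.
With the tool pointing down it reaches from about 425 to 875 mm from the base axis. Payload 8.4 kg.
Tool frame: the origin (TCP) lies at the very end of the fingers, on their centre line; the grasp point (between the pads) lies 19 mm behind it; z points along the fingers, y is the line along which they close (so a half turn about z gives the same grasp; the last joint's range is limited). The gripper opens to 87 mm and grips with 3 to 60 N. Pads are 19 mm wide; open, the fingers measure 117 mm over their backs; the gripper's body (75 mm by 190 mm) begins 51 mm behind the grasp point.
Start: joints at [-1.403, 0.333, 0.04, 1.465, -0.013, 1.343, -0.059], TCP at [171.372, 626.973, 222.546] pointing down, gripper open.
Joint ranges: [-2.58, 2.58], [-0.38, 2.09], [-1.3, 1.39], [0.25, 2.4], [-1.5, 4.64], [0.08, 2.09], [-2.65, 2.65]. Speed limits (rad/s): [2.22, 2.22, 2.79, 2.79, 3.14, 3.14, 3.14].

### API

Orientations are given as a unit quaternion [w, x, y, z].
In Python, from workcell import monitor, capture, camera_params, workorder, models gives the robot as it stands.
- The arm moves only by the tool move_arm, never from a script. Its argument "steps" is text: rows parted by semicolons, each of 6 numbers parted by spaces: the shift along the tool's x, y, z in cm, then the turn, a rotation vector about the tool's x, y, z in rad. In form: tx ty tz rx ry rz; .... A call has exactly 10 rows; each row shifts and turns the commanded pose from where the row before left it, along the tool's axes as they then stand; what a row does not reach is not made up. A row lasts 1/10 s, in which the tool goes at most 50 mm and 8.59 degrees, less where a joint would pass 70% of its speed; a pose out of reach is approached as far as the arm can. A call is refused whole if a number of a shift passes 5 or a number of a turn 0.15, either way. A call with a gripper value outside its range is refused whole. "gripper" is the finger opening in cm, from 0 to 8.7, set as the call begins (left out, the last holds). The fingers move at their own pace and stop on an object; the grip force is fixed at half the most. Time passes only in rows, so rows that do not move let the fingers close, or fill a call up. It gives the time, the measured TCP pose, the force, the opening and the grip force at its end, in the units of the state.
- monitor.get_state(): the state, without advancing time (a new reading comes with each control period).
- capture(name): name is "side" or "top" or "wrist"; returns (picture, depth): 480x640x3 uint8, red, green, blue; 480x640 float32, mm along the optical axis (not along the pixel's ray), 0 where there is no reading.
- camera_params(name): a dict with "mtx" (3x3 intrinsics, pixels), "distortion" ([k1, k2, p1, p2, k3] as OpenCV has them; the pictures are not rectified), "pose" (4x4, takes a point from camera to world coordinates). Camera axes: x right, y down, z forward; pixel columns grow to the right and rows downward; lengths in mm; the calibration is good to about 2 mm. A picture is of the moment at which its call begins: read the wrist's pose just before it. camera_params takes no time and is no camera call; for the wrist camera it gives the pose at the moment of the call.
- workorder.job_done(): hands the job in; it is judged then, once.
Trained networks look in the newest picture that a camera, given by its name, has taken for a name from the list of things; names that differ only in an ending like _2 or _b are one class to them, and where a whole thing is asked for, a point or a joint stands for the part that bears it (a point fixed in the world has none). Each returns a list of dicts, best first, with "confidence" (0 to 1); they miss things now and then, are a little off and sometimes report something else, mostly with a low value. They report only what shows in the picture. A call takes as long as a camera call.
- models.cut_out(camera, thing): "pixels" (480x640 bool, what is visible of it) and "extent" ([left, top, right, bottom] in pixels, round what is visible of it).
- models.pinpoint(camera, thing): "at" ([column, row] in pixels: a listed point, or the origin of a listed thing).
The state is a dict: "time_s": time; "qpos": joint angles; "qvel": joint speeds; "tau": joint torques, N m; "ee_pos": TCP position; "orientation": TCP orientation; "force": force on the tool from outside, world axes, zero at the start; "torque": the same for the moment, N m; "opening": opening from 0.0 (shut) to 1.0 (fully open); "grip_force": force on a finger pad.
Only numpy, scipy, OpenCV 4.12 (cv2) and the standard library are available. Lean on these libraries where they do the work, as an engineer would, in place of code of your own. Each camera call takes 0.05 s, during which the arm holds its last target. There are 200 camera calls.

### The job

The run is over: lift the bucket with the red-capped tubes straight up off its trunnion pins and out of the centrifuge, keeping it upright, without letting it swing, turning the rotor or unhooking the other buckets. Set it down gently in the square nest of the blue carrier plate, let go of it, and only then slide the loaded carrier on its bed until it is fully home against both dowel pins and the end stop. Leave the cups, the bottle and the pen where they are.

Things in the scene. Friction and masses are not known exactly. Their poses are not given: they have to be found in the camera images.
- bucket_red: The bucket to move: aluminium cup 52 x 52 x 64 mm high with four red-capped tubes (cap tops 84 mm above its underside) and a black grip plate, 0.3 to 0.5 kg. Origin: centre of the underside, z up; hanging, x points away from the rotor axis and y along its two pins. It starts about 90 mm above the bench.
- bucket_grip (a point): The point to grip: on the grip plate, on the bucket's centre line, 105 mm above its underside, axes as the bucket's. The plate is 10 mm thick along x, 32 mm wide along y, its top 116 mm above the underside; it stands free above the caps (84 mm). Gripped across its thickness, its flat faces keep the bucket from swinging.
- bucket_pivot (a point): Middle of the red bucket's swing axis (its y), 60 mm above its underside. On each y side a steel lug (out to 39 mm, 26 mm wide along x, 44 to 72 mm above the underside) hangs over a 10 mm pin by a slot 14 mm wide, open below. It must rise 22 mm straight up to be clear of the pins.
- bucket_white: Same bucket with white-capped tubes, hanging opposite the red one. Leave it hanging.
- bucket_e1: Same bucket without tubes, hanging a quarter turn from the red one. Leave it hanging.
- bucket_e2: Same bucket without tubes, hanging opposite the other empty one. Leave it hanging.
- rotor_axis (a point): Point on the upright axis of the rotor, at the height of the pins (150 mm above the bench). The buckets hang at 85 mm from it; hub and screw are 22 mm in radius and end 22 mm above this point; the arms reach 12 mm above it.
- rotor (a joint): Turn of the rotor in rad from where it stood at the start. It turns freely (about 0.03 N m of friction).
- centrifuge: White bench centrifuge, 370 (x) x 450 (y) mm, fixed. Origin on the bench on the rotor axis; it reaches from 215 mm on its -y side (control panel) to 235 mm on its +y side. Its top and the rim of its round bowl (158 mm radius about the origin) are 211 mm above the bench; the lid stands open on the +y side, up to 0.57 m.
- carrier: Blue plastic carrier plate, 130 (x) x 140 (y) x 20 mm, 0.28 to 0.46 kg, lying loose on the station's bed. Origin at the centre of its underside. A square nest, 60 mm inside with lips 5 mm thick and 8 mm high, stands on it (see carrier_nest).
- carrier_nest (a point): Centre of the nest's floor, 25 mm along x and 30 mm along y from the carrier's centre, 20 mm above its underside, axes as the carrier's. The bucket's 52 mm foot fits in square, any of the four ways round.
- station: Tube-opening station, fixed: aluminium bed, top 12 mm above the bench, x -110 to 180, y -120 to 120 mm. Origin on the bench. Dowels 12 mm thick, 24 mm high, at x 94, y -19 and 56 mm; end stop: block with its face at y = 106, x 6 to 40 mm, 24 mm high. A column (24 mm thick, 222 mm high) at x 152, y -30 mm carries the opener's head, swung away to x 250, y -150 mm, above 118 mm.
- carrier_home (a point): Where the carrier's origin lies when its +x side touches both dowels and its +y side touches the end stop: station x = +23, y = +36 mm, on the bed; axes as the station's, and then also the carrier's. The carrier starts 25 to 45 mm short of it in both directions, slightly turned. Slippery plastic on polished metal: loaded, it slides under 0.6 to 2 N.
- cup_a: Paper cup, 72 mm wide, 85 mm high, a bystander.
- cup_b: Second paper cup, a bystander.
- wash_bottle: White bottle with a blue cap, 60 mm wide, 150 mm high, a bystander.
- pen_red: Red pen lying on the bench, a bystander.

How it is judged:
By the outcome, as a careful person would: the job done as asked, in the order asked, and still so for the second after the job is handed in, with the robot touching nothing.
It also fails if it takes over 72 s, if anything falls off the work surface, if the arm or the gripper's body presses on something with over 40 N, if the wrist force passes 120 N, or if a joint passes its speed limit or range.

## Working session

There is one attempt and no reset: what is moved stays moved. The work goes in short steps, Python scripts to look and compute and a tool call to move; the robot and the scene stay as the last step left them, time stands still between calls to the robot, and variables do not carry over. Pictures are saved under pics/ and viewed, at most 10 in all, crops included, and the job is handed in when it is done.

Besides the shell and the picture viewer there is one more tool, called after ">>>" as name(argument=value, ...) on one line, values as JSON. move_arm: Moves the arm, as the interface text tells. Its arguments: {"type":"object","properties":{"steps":{"type":"string"},"gripper":{"type":"number"}},"required":["steps"]}

```bash
mkdir -p pics; cat > h.py <<'E'
import numpy as np, cv2
from workcell import monitor, capture, camera_params, workorder, models
def ray(cam,uv,P=None):
    P=P or camera_params(cam)
    n=cv2.undistortPoints(np.array([[uv]],float),np.array(P["mtx"]),np.array(P["distortion"]))[0,0]
    T=np.array(P["pose"]); return T[:3,3],T[:3,:3]@np.array([n[0],n[1],1.0])
def at_z(cam,uv,z,P=None):
    o,d=ray(cam,uv,P); return o+d*(z-o[2])/d[2]
def at_d(cam,uv,depth,P=None):
    o,d=ray(cam,uv,P); return o+d*depth
def cloud(cam,mask,depth,P=None):
    P=P or camera_params(cam)
    v,u=np.nonzero(mask&(depth>0))
    n=cv2.undistortPoints(np.stack([u,v],1).astype(float)[:,None],np.array(P["mtx"]),np.array(P["distortion"]))[:,0]
    z=depth[v,u]; T=np.array(P["pose"])
    return (np.c_[n*z[:,None],z])@T[:3,:3].T+T[:3,3]
def proj(cam,p,P=None):
    P=P or camera_params(cam); T=np.linalg.inv(np.array(P["pose"]))
    return cv2.projectPoints(np.array([p],float),cv2.Rodrigues(T[:3,:3])[0],T[:3,3],np.array(P["mtx"]),np.array(P["distortion"]))[0][0,0]
def save(n,im): cv2.imwrite("pics/"+n,im[:,:,::-1])
E
python3 - <<'E'
from h import *
np.set_printoptions(precision=1,suppress=True)
out=[]
for c in ["top","side","wrist"]:
    im,d=capture(c); np.savez("/tmp/%s0.npz"%c,im=im,d=d); out.append(im)
    print(c,np.array(camera_params(c)["pose"])[:3])
    for t in ["bucket_grip","bucket_pivot","rotor_axis","carrier_nest","carrier","station","carrier_home","bucket_red","bucket_white"]:
        for r in models.pinpoint(c,t)[:1]: print(" ",t,r["confidence"],np.array(r["at"]), d[int(min(479,r["at"][1])),int(min(639,r["at"][0]))])
save("a.png",cv2.resize(np.vstack([out[0],out[1]]),(448,600) ) if 0 else out[0]); save("b.png",out[1]); save("w.png",out[2])
s=monitor.get_state(); print(s)
E
```

```text
top [[   0.    -1.     0.2  264.2]
 [  -1.    -0.    -0.  -166.1]
 [   0.    -0.2   -1.  1466.9]]
  bucket_grip 0.76 [111.4 203.6] 1301.0529
  bucket_pivot 0.97 [115.7 205. ] 1322.9592
  rotor_axis 0.62 [143.6 224.4] 1323.1432
  carrier_nest 0.72 [334.5 265.7] 1447.4817
  carrier 0.94 [350.6 270.8] 1437.2535
  carrier_home 0.8 [330.9 256.6] 1448.558
  bucket_red 0.63 [127.5 210.6] 1353.3535
  bucket_white 0.89 [175.6 251.9] 1334.6561
side [[   1.    -0.2    0.2  277.7]
 [  -0.3   -0.7    0.6 -924.9]
 [   0.    -0.6   -0.8 1098.6]]
  bucket_grip 0.71 [311.1 108.6] 1489.7334
  bucket_pivot 0.78 [312.7 121.8] 1540.2937
  rotor_axis 0.94 [301.1 137.8] 1473.807
  carrier_nest 0.85 [324.7 275.4] 1292.6897
  carrier 0.79 [320.8 289.6] 1250.3973
  carrier_home 0.66 [327.6 282.6] 1275.791
  bucket_white 0.84 [295.6 166.2] 1321.8201
wrist [[  0.3   0.9   0.3 102.4]
 [  1.   -0.3  -0.1 645.2]
 [ -0.    0.3  -1.  384. ]]
{'time_s': 1.5, 'qpos': array([-1.4,  0.3,  0. ,  1.5, -0. ,  1.3, -0.1]), 'qvel': array([ 0., -0., -0., -0.,  0., -0.,  0.]), 'tau': array([ -0. , -65.6,   1.3, -40.4,  -0.1,   0. ,   0. ]), 'ee_pos': array([171.4, 627. , 222.6]), 'orientation': array([ 0. ,  0.1,  1. , -0. ]), 'force': array([-0.4,  0.1,  0.1]), 'torque': array([ 0.,  0., -0.]), 'grip_force': 0.0, 'opening': 0.9993482874835906}
```

View images.

View pics/a.png

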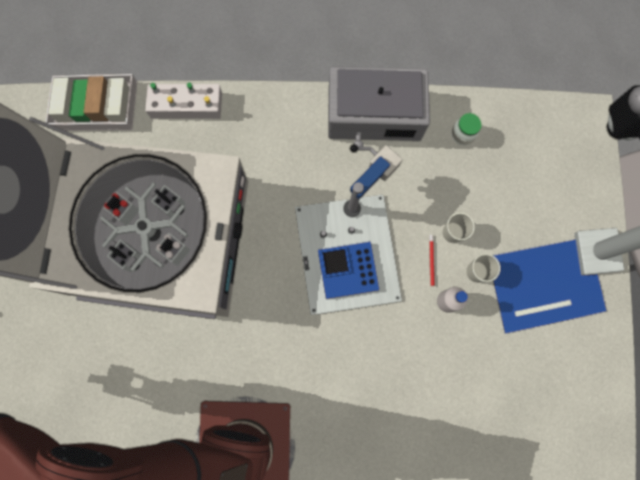

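View pics/b.png

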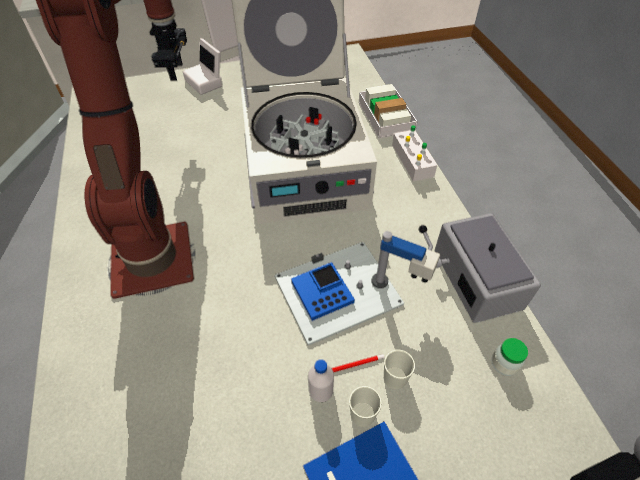

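```bash
python3 - <<'E'
from h import *
np.set_printoptions(precision=1,suppress=True)
for c,t,uv,z in [("top","grip",(111.4,203.6),195),("side","grip",(311.1,108.6),195),("top","piv",(115.7,205),150),("side","piv",(312.7,121.8),150),("top","ax",(143.6,224.4),150),("side","ax",(301.1,137.8),150),("top","nest",(334.5,265.7),32),("side","nest",(324.7,275.4),32),("top","car",(350.6,270.8),12),("side","car",(320.8,289.6),12),("top","home",(330.9,256.6),12),("side","home",(327.6,282.6),12),("top","white",(175.6,251.9),90),("side","white",(295.6,166.2),90)]:
    print(c,t,at_z(c,uv,z))
print(monitor.get_state()["orientation"])
E
```

```text
top grip [580.4 314.2 195. ]
side grip [583.  330.3 195. ]
top piv [588.2 319.8 150. ]
side piv [584.7 318.8 150. ]
top ax [540.5 245.5 150. ]
side ax [526.8 246.6 150. ]
top nest [ 464.7 -223.2   32. ]
side nest [ 477.4 -217.7   32. ]
top car [ 454.7 -266.2   12. ]
side car [ 457.7 -247.9   12. ]
top home [ 491.4 -214.3   12. ]
side home [ 482.4 -230.4   12. ]
top white [484.  177.1  90. ]
side white [490.8 184.   90. ]
[ 0.   0.1  1.  -0. ]
```

```bash
cat >> h.py <<'E'
from scipy.spatial.transform import Rotation as Ro
def RT(s=None):
    s=s or monitor.get_state(); q=np.array(s["orientation"]); return np.array(s["ee_pos"]),Ro.from_quat(q[[1,2,3,0]]).as_matrix()
def go(x,y,z,yaw=None):
    """totals in tool axes; yaw=desired world angle of tool y axis (deg, mod 180), tool down"""
    p,R=RT(); sh=R.T@(np.array([x,y,z])-p)/10
    print("shift cm",sh.round(2),"dist",np.linalg.norm(sh).round(1))
    cur=np.degrees(np.arctan2(R[1,1],R[0,1]))
    if yaw is None: yaw=cur
    for k in ([0,180]):
        a=np.radians(yaw+k); Y=np.array([np.cos(a),np.sin(a),0]);Z=np.array([0,0,-1.]);D=np.c_[np.cross(Y,Z),Y,Z]
        print("yaw",yaw+k,"cur",cur.round(1),"rotvec",Ro.from_matrix(R.T@D).as_rotvec().round(3),"shift in final axes",(D.T@(np.array([x,y,z])-p)/10).round(2))
E
python3 - <<'E'
from h import *
np.set_printoptions(precision=3,suppress=True)
p,R=RT(); s=monitor.get_state(); print(s["time_s"],p,R,s["qpos"],sep="\n")
P=camera_params("wrist"); print("cam in tool",R.T@(np.array(P["pose"])[:3,3]-p), R.T@np.array(P["pose"])[:3,:3])
a=np.load("/tmp/top0.npz"); im,d=a["im"],a["d"]
C=cloud("top",np.ones(d.shape,bool),d); I=im[d>0]
m=(C[:,2]>260)&(C[:,1]>150)&(C[:,0]>250)
print("lid",C[m].min(0),C[m].max(0))
for z0 in (260,350,450): 
    k=m&(abs(C[:,2]-z0)<20)
    if k.any(): print(z0,C[k].min(0),C[k].max(0))
r=np.hypot(C[:,0]-537,C[:,1]-246)
k=(r<135)&(C[:,2]>190)&(C[:,2]<212)&(I.max(1)<70)
import scipy.cluster.vq as vq
X=C[k]; print(len(X))
from scipy.cluster.hierarchy import fcluster,linkage
L=fcluster(linkage(X[:,:2]),12,"distance")
for l in set(L):
    if (L==l).sum()>5: print((L==l).sum(),X[L==l].mean(0), np.linalg.svd(X[L==l][:,:2]-X[L==l][:,:2].mean(0),full_matrices=False)[2][0])
E
```

```text
1.5
[171.388 626.974 222.553]
[[-0.965  0.264  0.   ]
 [ 0.264  0.965 -0.   ]
 [-0.    -0.    -1.   ]]
[-1.403  0.333  0.04   1.465 -0.013  1.343 -0.058]
cam in tool [  71.349   -0.597 -161.405] [[ 0.    -0.965 -0.264]
 [ 1.     0.    -0.   ]
 [ 0.    -0.264  0.965]]
lid [378.6   379.008 260.04 ] [734.64  511.616 445.272]
260 [378.6   379.008 260.04 ] [729.875 496.959 279.955]
350 [383.938 422.079 330.042] [734.406 496.652 369.954]
450 [672.348 477.67  430.059] [734.64  489.187 445.272]
248
57 [602.576 192.869 203.606] [-0.565 -0.825]
65 [483.464 174.843 201.564] [-0.834  0.552]
58 [466.058 293.438 203.098] [-0.575 -0.818]
68 [584.534 311.468 200.981] [-0.815  0.58 ]
```

>>> move_arm(steps="-0.6 -1.0 -3 0 0 0;-1.2 -2 -3.5 0 0 0;-1.4 -2.2 -3.5 0 0 0;-1.4 -2.2 -3 0 0 0;-1.4 -2.2 -2 0 0 0;-1.4 -2.2 -2 0 0 0;-1.4 -2.3 -1.5 0 0 0;-1.4 -2.3 -1 0 0 0;-1.4 -2.3 -0.5 0 0 0;-1.3 -2.3 0 0 0 0")

```text
time_s: 2.5
ee_pos: [240.9, 389.4, 423.6]
orientation: [0.0, 0.133, 0.991, 0.001]
force: [-0.6, -0.5, -0.2]
opening: 0.997
grip_force: 0.0
```

>>> move_arm(steps="-4.3 -1.1 0 0 0 0;-4.5 -1.1 0 0 0 0;-4.5 -1.1 0 0 0 0;-4.5 -1.1 0 0 0 0;-4 0.6 0.5 0 0 0;-4 1.4 1.5 0 0 0;-4 1.4 1.5 0 0 0;-3 1.3 1.5 0 0 0;-1.5 0.8 1.5 0 0 0;0 0 0.5 0 0 0")

```text
time_s: 3.5
ee_pos: [575.4, 310.1, 349.4]
orientation: [-0.001, 0.134, 0.991, -0.002]
force: [-1.1, 0.5, -0.2]
opening: 1.003
grip_force: 0.0
```

```bash
python3 - <<'E'
from h import *
s=monitor.get_state(); print(s["time_s"],s["ee_pos"].round(1),s["qpos"].round(2),s["force"].round(1))
go(584.5,311.5,330,53.6)
E
```

```text
3.5 [575.4 310.1 349.4] [-0.91  0.33  0.49  1.25 -0.15  1.59  0.85] [-1.1  0.5 -0.2]
shift cm [-0.84  0.38  1.93] dist 2.1
yaw 53.6 cur 74.6 rotvec [-0.004 -0.001  0.367] shift in final axes [-0.65  0.65  1.94]
yaw 233.6 cur 74.6 rotvec [ 1.000e-03 -6.000e-03 -2.775e+00] shift in final axes [ 0.65 -0.65  1.94]
```

>>> move_arm(steps="-0.4 0.2 0.5 0 0 0.1;-0.4 0.2 0.5 0 0 0.1;0 0 0.5 0 0 0.1;0 0 0.4 0 0 0.067;0 0 0 0 0 0;0 0 0 0 0 0;0 0 0 0 0 0;0 0 0 0 0 0;0 0 0 0 0 0;0 0 0 0 0 0", gripper=4)

```text
time_s: 4.5
ee_pos: [583.1, 311.8, 333.6]
orientation: [0.0, 0.312, 0.95, 0.0]
force: [-0.1, -0.0, -0.4]
opening: 0.46
grip_force: 0.0
```

```bash
cat > meas.py <<'E'
from h import *
np.set_printoptions(precision=2,suppress=True)
def look(name,z0=193,z1=212,near=(584.5,311.5),rad=45):
    P=camera_params("wrist"); im,d=capture("wrist"); save(name,im); np.savez("/tmp/w.npz",im=im,d=d)
    C=cloud("wrist",d>0,d,P); I=im[d>0].astype(int)
    k=(C[:,2]>z0)&(C[:,2]<z1)&(I.max(1)<80)&(np.hypot(C[:,0]-near[0],C[:,1]-near[1])<rad)
    X=C[k]; print("plate pts",len(X),X.mean(0),"ztop",np.percentile(X[:,2],[5,50,95]))
    t=X[X[:,2]>np.percentile(X[:,2],95)-4][:,:2].astype(np.float32)
    r=cv2.minAreaRect(t); print("top rect",r, len(t)); 
    for n in ("bucket_grip","bucket_pivot","rotor_axis"):
        for q in models.pinpoint("wrist",n)[:1]: print(n,q["confidence"],np.array(q["at"]),at_z("wrist",q["at"],195 if n=="bucket_grip" else 150,P))
    return C,I,P
E
python3 - <<'E'
from meas import *
s=monitor.get_state(); print(s["time_s"],s["ee_pos"],s["opening"])
look("w1.png")
go(584.5,311.5,230,53.6)
E
```

```text
4.5 [583.06 311.83 333.63] 0.460116624705378
plate pts 525 [585.52 315.72 204.46] ztop [202.44 204.83 205.96]
top rect ((587.1481323242188, 314.8218688964844), (9.046469688415527, 32.114383697509766), 53.73823165893555) 499
bucket_grip 0.8 [321.3 219.7] [586.43 315.82 195.  ]
bucket_pivot 0.68 [319.7 209.9] [587.51 314.24 150.  ]
rotor_axis 0.78 [225.4 206.6] [535.72 248.77 150.  ]
shift cm [-0.14  0.06 10.35] dist 10.4
yaw 53.6 cur 53.7 rotvec [-0.  0.  0.] shift in final axes [-0.14  0.06 10.35]
yaw 233.6 cur 53.7 rotvec [-0.   -0.   -3.14] shift in final axes [ 0.14 -0.06 10.35]
```

View pics/w1.png

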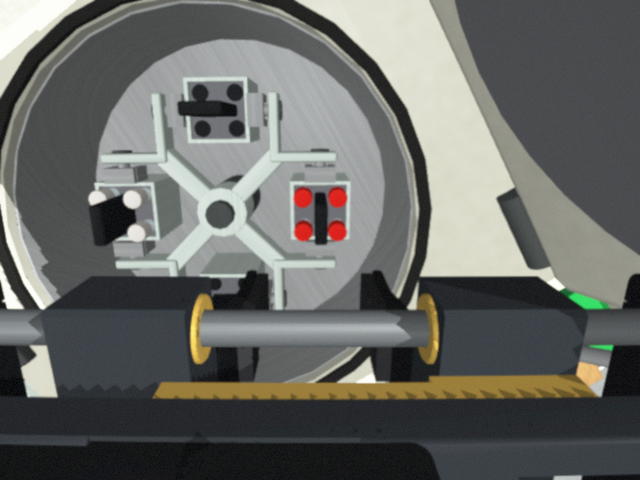

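>>> move_arm(steps="0 0.1 0.5 0 0 0;-0.1 0.2 1.5 0 0 0;0 0.2 2 0 0 0;0 0 2 0 0 0;0 0 2 0 0 0;0 0 1.5 0 0 0;0 0 0.8 0 0 0;0 0 0.2 0 0 0;0 0 0 0 0 0;0 0 0 0 0 0", gripper=4)

```text
time_s: 5.7
ee_pos: [587.2, 315.5, 229.5]
orientation: [0.0, 0.312, 0.95, 0.001]
force: [-0.2, 0.0, -0.6]
opening: 0.461
grip_force: 0.0
```

```bash
python3 - <<'E'
from meas import *
s=monitor.get_state(); print(s["time_s"],s["ee_pos"],s["opening"])
C,I,P=look("w2.png")
p,R=RT(); k=(C[:,2]>193)&(C[:,2]<212)&(I.max(1)<80)&(np.hypot(C[:,0]-586,C[:,1]-315)<30)
X=(C[k]-p)@R; print("tool frame y pct",np.percentile(X[:,1],[2,50,98]),"x",np.percentile(X[:,0],[2,50,98]))
for f in np.linspace(-20,20,5): print(f,proj("wrist",p+R@np.array([0,f,0])))
E
```

```text
5.7 [587.25 315.45 229.47] 0.4606015919180418
plate pts 1201 [585.23 315.96 204.27] ztop [199.26 204.77 205.95]
top rect ((586.7157592773438, 315.0797424316406), (9.641227722167969, 31.389822006225586), 53.6871452331543) 1106
bucket_grip 0.56 [318.5 266.1] [588.8  316.79 195.  ]
bucket_pivot 0.78 [314.7 240.1] [586.93 315.83 150.  ]
rotor_axis 0.94 [179.5 240.3] [536.37 246.81 150.  ]
tool frame y pct [-5.2  -0.71  3.79] x [-14.6    2.11  15.5 ]
-20.0 [269.3  292.25]
-10.0 [292.07 292.27]
0.0 [314.85 292.29]
10.0 [337.64 292.29]
20.0 [360.41 292.28]
```

View pics/w2.png

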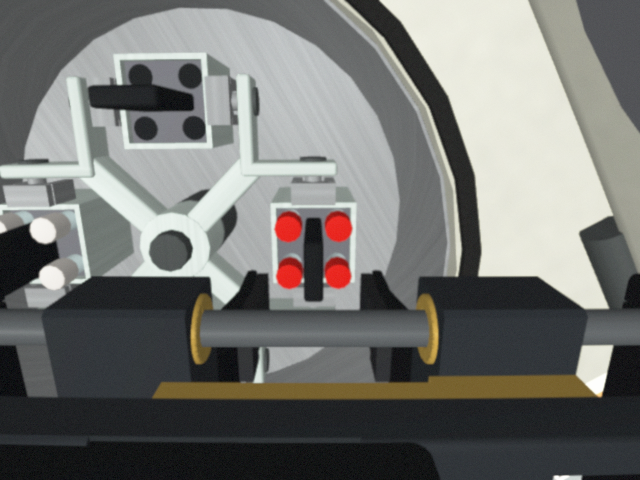

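>>> move_arm(steps="0 -0.05 0.4 0 0 0;0 0 0.8 0 0 0;0 0 0.9 0 0 0;0 0 0.9 0 0 0;0 0 0.8 0 0 0;0 0 0.7 0 0 0;0 0 0.4 0 0 0;0 0 0.2 0 0 0;0 0 0.05 0 0 0;0 0 0 0 0 0", gripper=4)

```text
time_s: 6.9
ee_pos: [586.7, 314.9, 177.3]
orientation: [0.0, 0.312, 0.95, 0.0]
force: [-0.7, 0.4, -0.3]
opening: 0.459
grip_force: 0.0
```

>>> move_arm(steps="0 0 0 0 0 0;0 0 0 0 0 0;0 0 0 0 0 0;0 0 0 0 0 0;0 0 0 0 0 0;0 0 0 0 0 0;0 0 0 0 0 0;0 0 0 0 0 0;0 0 0 0 0 0;0 0 0 0 0 0", gripper=1.8)

```text
time_s: 7.9
ee_pos: [586.5, 314.9, 177.1]
orientation: [0.0, 0.312, 0.95, -0.0]
force: [-0.1, -0.4, 0.5]
opening: 0.206
grip_force: 0.0
```

```bash
python3 - <<'E'
from meas import *
s=monitor.get_state(); print(s["time_s"],s["ee_pos"],s["opening"],s["force"])
im,d=capture("wrist"); save("w3.png",cv2.resize(im[200:440,160:480],(800,600)))
E
```

```text
7.9 [586.54 314.88 177.06] 0.2056339682183153 [-0.11 -0.39  0.52]
```

View pics/w3.png

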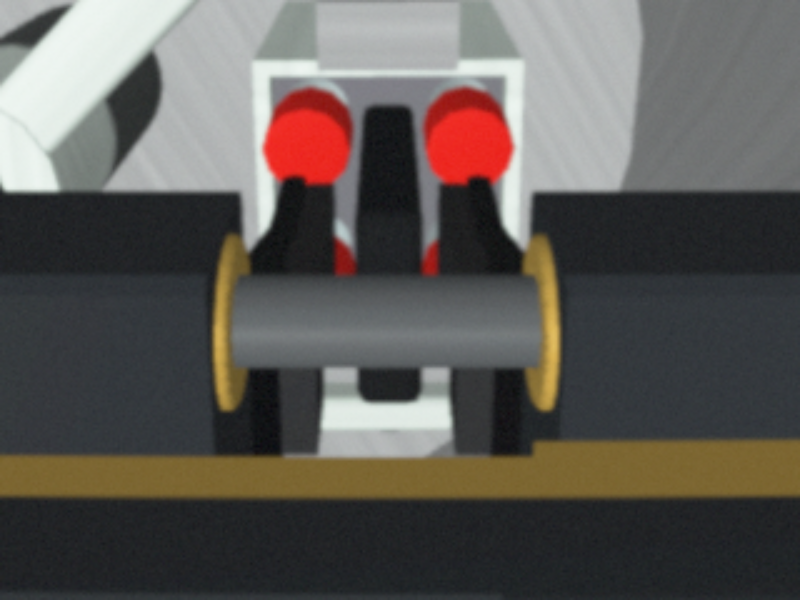

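The plate (crop columns 360–415) sits midway between the fingertips' inner edges (336 and 440). I'll close on it.

>>> move_arm(steps="0 0 0 0 0 0;0 0 0 0 0 0;0 0 0 0 0 0;0 0 0 0 0 0;0 0 0 0 0 0;0 0 0 0 0 0;0 0 0 0 0 0;0 0 0 0 0 0;0 0 0 0 0 0;0 0 0 0 0 0", gripper=0.6)

```text
time_s: 8.95
ee_pos: [586.6, 315.1, 177.1]
orientation: [0.0, 0.312, 0.95, 0.0]
force: [2.9, 2.7, -1.3]
opening: 0.116
grip_force: 30.0
```

>>> move_arm(steps="0 0.02 0 0 0 0;0 0.02 0 0 0 0;0 0.01 0 0 0 0;0 0 0 0 0 0;0 0 -0.03 0 0 0;0 0 -0.05 0 0 0;0 0 -0.05 0 0 0;0 0 -0.05 0 0 0;0 0 -0.05 0 0 0;0 0 -0.05 0 0 0", gripper=0.6)

```text
time_s: 9.95
ee_pos: [586.5, 315.1, 179.6]
orientation: [-0.0, 0.312, 0.95, -0.0]
force: [-0.4, 0.5, -4.3]
opening: 0.109
grip_force: 30.0
```

>>> move_arm(steps="0 0 -0.1 0 0 0;0 0 -0.2 0 0 0;0 0 -0.3 0 0 0;0 0 -0.3 0 0 0;0 0 -0.3 0 0 0;0 0 -0.4 0 0 0;0 0 -0.4 0 0 0;0 0 -0.4 0 0 0;0 0 -0.4 0 0 0;0 0 -0.4 0 0 0", gripper=0.6)

```text
time_s: 10.95
ee_pos: [586.8, 315.3, 212.2]
orientation: [0.0, 0.312, 0.95, 0.0]
force: [0.0, -0.2, -4.1]
opening: 0.112
grip_force: 30.0
```

>>> move_arm(steps="0 0 -0.7 0 0 0;0 0 -1.1 0 0 0;0 0 -1.6 0 0 0;0 0 -1.9 0 0 0;0 0 -1.9 0 0 0;0 0 -1.9 0 0 0;0 0 -1.9 0 0 0;0 0 -1.5 0 0 0;0 0 -1 0 0 0;0 0 -0.5 0 0 0", gripper=0.6)

```text
time_s: 11.95
ee_pos: [587.1, 315.3, 353.2]
orientation: [0.0, 0.312, 0.95, 0.0]
force: [-0.3, 0.4, -4.6]
opening: 0.116
grip_force: 30.0
```

```bash
python3 - <<'E'
from meas import *
s=monitor.get_state(); print(s["time_s"],s["ee_pos"],s["opening"],s["force"],s["torque"])
im,d=capture("top"); np.savez("/tmp/top1.npz",im=im,d=d)
C=cloud("top",d>0,d); I=im[d>0].astype(int)
# bed (bright metal) / carrier: heights
a=(abs(C[:,0]-470)<230)&(abs(C[:,1]+250)<200)
for t in ("carrier","station","carrier_nest","carrier_home"):
    for q in models.pinpoint("top",t)[:2]: print(t,q["confidence"],at_z("top",q["at"],{"carrier_nest":32,"station":0}.get(t,12)))
k=a&(C[:,2]>24)&(C[:,2]<48)&(I[:,2]>I[:,0]+40)
print("carrier",cv2.minAreaRect(C[k][:,:2].astype(np.float32)),k.sum(),np.median(C[k][:,2]))
for q in models.cut_out("top","station")[:1]:
    X=cloud("top",q["pixels"],d); X=X[abs(X[:,2]-12)<8]; print("bed",cv2.minAreaRect(X[:,:2].astype(np.float32)),len(X))
E
```

```text
11.95 [587.06 315.32 353.15] 0.11550345554899218 [-0.3   0.45 -4.63] [-0.03 -0.01  0.02]
carrier 0.85 [ 458.64 -263.57   12.  ]
carrier_nest 0.87 [ 467.73 -219.     32.  ]
carrier_home 0.72 [ 488.56 -219.27   12.  ]
carrier ((454.83917236328125, -258.6300354003906), (128.02297973632812, 139.01876831054688), 10.341620445251465) 1948 31.17799932200535
bed ((502.8458251953125, -255.80398559570312), (294.4784851074219, 245.45538330078125), 9.16341781616211) 6626
```

>>> move_arm(steps="0 0 0 0 0 0.03;0 0 0 0 0 0.06;0 0 0 0 0 0.09;0 0 0 0 0 0.1;0 0 0 0 0 0.1;0 0 0 0 0 0.1;0 0 0 0 0 0.1;0 0 0 0 0 0.09;0 0 0 0 0 0.06;0 0 0 0 0 0.026", gripper=0.6)

```text
time_s: 13.25
ee_pos: [586.7, 315.4, 351.5]
orientation: [-0.0, 0.641, 0.767, -0.0]
force: [0.2, -0.2, -4.2]
opening: 0.112
grip_force: 30.0
```

>>> move_arm(steps="-0.5 -0.2 0 0 0 0;-1.2 -0.4 0 0 0 0;-2 -0.7 0 0 0 0;-2.8 -1 0 0 0 0;-3.5 -1.2 0 0 0 0;-3.8 -1.35 0 0 0 0;-3.8 -1.35 0 0 0 0;-3.8 -1.35 0 0 0 0;-3.8 -1.35 0 0 0 0;-3.8 -1.35 0 0 0 0", gripper=0.6)

```text
time_s: 14.25
ee_pos: [537.1, 8.6, 351.9]
orientation: [-0.0, 0.64, 0.768, 0.0]
force: [0.7, 0.2, -3.8]
opening: 0.11
grip_force: 30.0
```

>>> move_arm(steps="-3.8 -1.35 0 0 0 0;-3.8 -1.35 0 0 0 0;-3.8 -1.35 0 0 0 0;-3.8 -1.35 0 0 0 0;-3.8 -1.35 0 0 0 0;-3.6 -1.3 0 0 0 0;-2.8 -1 0 0 0 0;-2 -0.7 0 0 0 0;-1.2 -0.4 0 0 0 0;-0.5 -0.2 0 0 0 0", gripper=0.6)

```text
time_s: 15.25
ee_pos: [486.9, -295.7, 351.9]
orientation: [0.0, 0.641, 0.767, 0.0]
force: [-1.1, -0.0, -4.8]
opening: 0.115
grip_force: 30.0
```

```bash
cat > nest.py <<'E'
from h import *
np.set_printoptions(precision=2,suppress=True)
def nest(name,cam="wrist"):
    P=camera_params(cam); im,d=capture(cam); save(name,im); np.savez("/tmp/n.npz",im=im,d=d)
    C=cloud(cam,d>0,d,P); I=im[d>0].astype(int)
    blue=(I[:,2]>I[:,0]+40)&(abs(C[:,0]-470)<130)&(abs(C[:,1]+245)<130)
    k=blue&(C[:,2]>24)&(C[:,2]<36); print("carrier top",cv2.minAreaRect(C[k][:,:2].astype(np.float32)),k.sum(),np.median(C[k][:,2]))
    k=blue&(C[:,2]>37.5)&(C[:,2]<46)
    if k.any(): print("lips",cv2.minAreaRect(C[k][:,:2].astype(np.float32)),k.sum(),np.median(C[k][:,2]))
    for t in ("carrier_nest","carrier","carrier_home"):
        for q in models.pinpoint(cam,t)[:1]: print(t,q["confidence"],np.array(q["at"]),at_z(cam,q["at"],32 if t=="carrier_nest" else 12,P))
    return C,I,P
E
python3 - <<'E'
from nest import *
s=monitor.get_state(); print(s["time_s"],s["ee_pos"],s["opening"],s["force"],s["torque"],s["qpos"])
nest("n1.png")
E
```

```text
15.25 [ 486.87 -295.74  351.92] 0.11522092274332855 [-1.05 -0.04 -4.85] [-0.17  0.   -0.04] [-0.43  0.19  1.07  1.49 -0.17  1.56  0.81]
carrier top ((458.3399658203125, -258.9087219238281), (129.48092651367188, 138.891357421875), 10.381628036499023) 7599 31.314378037145786
lips ((478.2041015625, -225.34097290039062), (70.0275650024414, 69.40282440185547), 10.1441011428833) 984 39.27800992207628
carrier_nest 0.89 [314.4 124.8] [ 475.14 -226.19   32.  ]
carrier 0.73 [296.1 146.8] [ 457.59 -256.11   12.  ]
```

View pics/n1.png

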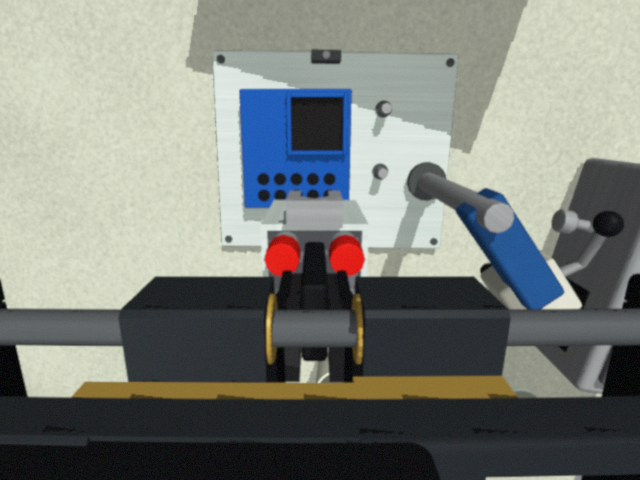

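>>> move_arm(steps="0.3 0 0.5 0 0 0;0.8 0.05 1 0 0 0;1.2 0.05 1.5 0 0 0;1.2 0.07 2 0 0 0;1.2 0.07 2 0 0 0;1.1 0.07 2 0 0 0;0.8 0.06 2 0 0 0;0.5 0 2 0 0 0;0 0 2 0 0 0;0 0 1.5 0 0 0", gripper=0.6)

```text
time_s: 16.45
ee_pos: [479.4, -221.2, 185.5]
orientation: [-0.0, 0.639, 0.769, 0.0]
force: [-0.6, -0.1, -3.5]
opening: 0.111
grip_force: 30.0
```

>>> move_arm(steps="0 0 1.2 0 0 0;0 0 1 0 0 0;0 0 0.8 0 0 0;0 0 0.6 0 0 0;0 0 0.5 0 0 0;0 0 0.3 0 0 0;0 0 0.2 0 0 0;0 0 0 0 0 0;0 0 0 0 0 0;0 0 0 0 0 0", gripper=0.6)

```text
time_s: 17.45
ee_pos: [479.8, -222.8, 141.1]
orientation: [0.0, 0.64, 0.768, 0.0]
force: [0.7, -1.0, -3.3]
opening: 0.115
grip_force: 30.0
```

```bash
python3 - <<'E'
from nest import *
s=monitor.get_state(); print(s["time_s"],s["ee_pos"],s["opening"],s["force"],s["torque"])
nest("n2.png"); go(477.8,-225.1,119,10.3)
E
```

```text
17.45 [ 479.77 -222.83  141.14] 0.11519205018246166 [ 0.7  -0.98 -3.27] [-0.12  0.01  0.06]
carrier top ((452.4558410644531, -226.00245666503906), (130.3311309814453, 74.32820129394531), 10.749651908874512) 8978 31.186193639938182
lips ((477.3986511230469, -222.388427734375), (70.00127410888672, 66.31452941894531), 10.309211730957031) 1093 39.07464432255023
shift cm [-0.19 -0.22  2.2 ] dist 2.2
yaw 10.3 cur 10.4 rotvec [0. 0. 0.] shift in final axes [-0.19 -0.22  2.2 ]
yaw 190.3 cur 10.4 rotvec [-0.    0.   -3.14] shift in final axes [0.19 0.22 2.2 ]
```

View pics/n2.png

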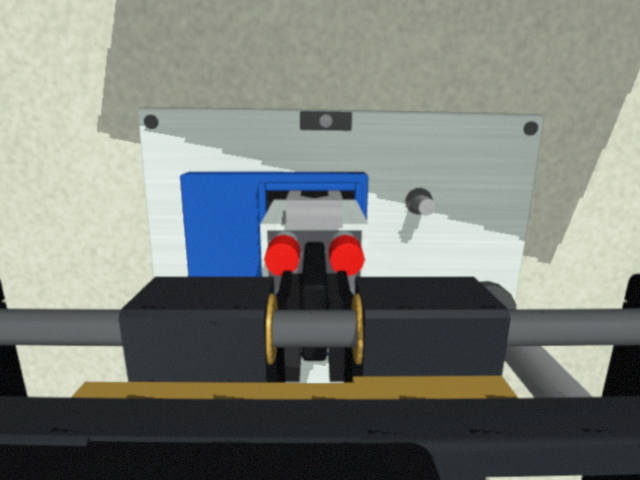

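>>> move_arm(steps="-0.05 -0.08 0 0 0 0;-0.05 -0.07 0.1 0 0 0;0 0 0.2 0 0 0;0 0 0.3 0 0 0;0 0 0.3 0 0 0;0 0 0.3 0 0 0;0 0 0.3 0 0 0;0 0 0.2 0 0 0;0 0 0.1 0 0 0;0 0 0 0 0 0", gripper=0.6)

```text
time_s: 18.65
ee_pos: [478.2, -224.0, 122.7]
orientation: [-0.0, 0.64, 0.768, -0.0]
force: [-0.4, 0.1, -4.1]
opening: 0.111
grip_force: 30.0
```

>>> move_arm(steps="0 0 0.05 0 0 0;0 0 0.05 0 0 0;0 0 0.05 0 0 0;0 0 0.04 0 0 0;0 0 0.03 0 0 0;0 0 0.03 0 0 0;0 0 0.02 0 0 0;0 0 0 0 0 0;0 0 0 0 0 0;0 0 0 0 0 0", gripper=0.6)

```text
time_s: 19.65
ee_pos: [478.3, -224.0, 120.2]
orientation: [0.0, 0.64, 0.768, 0.0]
force: [0.3, -1.3, -3.4]
opening: 0.114
grip_force: 30.0
```

>>> move_arm(steps="0 0 0.03 0 0 0;0 0 0.03 0 0 0;0 0 0.03 0 0 0;0 0 0.03 0 0 0;0 0 0.02 0 0 0;0 0 0 0 0 0;0 0 0 0 0 0;0 0 0 0 0 0;0 0 0 0 0 0;0 0 0 0 0 0", gripper=0.6)

```text
time_s: 20.65
ee_pos: [478.6, -224.1, 119.1]
orientation: [0.0, 0.64, 0.768, 0.0]
force: [-2.3, 1.7, 5.7]
opening: 0.116
grip_force: 30.0
```

>>> move_arm(steps="0 0 -0.03 0 0 0;0 0 -0.02 0 0 0;0 0 0 0 0 0;0 0 0 0 0 0;0 0 0 0 0 0;0 0 0 0 0 0;0 0 0 0 0 0;0 0 0 0 0 0;0 0 0 0 0 0;0 0 0 0 0 0", gripper=0.6)

```text
time_s: 21.65
ee_pos: [478.3, -224.1, 119.2]
orientation: [0.0, 0.64, 0.768, -0.0]
force: [0.7, 0.2, -0.8]
opening: 0.111
grip_force: 30.0
```

>>> move_arm(steps="0 0 0 0 0 0;0 0 0 0 0 0;0 0 0 0 0 0;0 0 0 0 0 0;0 0 0 0 0 0;0 0 0 0 0 0;0 0 0 0 0 0;0 0 0 0 0 0;0 0 0 0 0 0;0 0 0 0 0 0", gripper=3.5)

```text
time_s: 22.65
ee_pos: [478.3, -224.1, 119.3]
orientation: [0.0, 0.64, 0.768, -0.0]
force: [-0.8, 0.6, 0.5]
opening: 0.404
grip_force: 0.0
```

>>> move_arm(steps="0 0 -0.3 0 0 0;0 0 -0.7 0 0 0;0 0 -1 0 0 0;0 0 -2 0 0 0;0 0 -2.5 0 0 0;0 0 -3 0 0 0;0 0 -3 0 0 0;0 0 -2.5 0 0 0;0 0 -1.5 0 0 0;0 0 -0.5 0 0 0", gripper=3.5)

```text
time_s: 23.65
ee_pos: [478.9, -224.6, 291.6]
orientation: [0.001, 0.64, 0.768, 0.001]
force: [0.6, 0.1, 0.1]
opening: 0.403
grip_force: 0.0
```

```bash
python3 - <<'E'
from nest import *
s=monitor.get_state(); print(s["time_s"],s["ee_pos"],s["opening"],s["force"],s["torque"])
C,I,P=nest("n3.png")
k=(C[:,2]>140)&(C[:,2]<155)&(I.max(1)<90)&(np.hypot(C[:,0]-478,C[:,1]+224)<40)
print("plate",cv2.minAreaRect(C[k][:,:2].astype(np.float32)),C[k].mean(0))
E
```

```text
23.65 [ 478.92 -224.6   291.59] 0.4025283239306436 [0.64 0.14 0.11] [-0.12  0.02 -0.01]
carrier top ((458.2239990234375, -258.9556884765625), (129.6715545654297, 139.62147521972656), 10.180322647094727) 8384 31.197316141564073
lips ((477.9942626953125, -224.39401245117188), (70.02867126464844, 68.35516357421875), 10.207283973693848) 690 39.14839407849411
carrier 0.61 [289.4 214.4] [ 457.61 -256.88   12.  ]
carrier_home 0.72 [314.5 202.9] [ 483.25 -238.73   12.  ]
plate ((479.2539367675781, -224.18931579589844), (8.819687843322754, 31.58205795288086), 10.247450828552246) [ 479.1  -223.57  146.79]
```

View pics/n3.png

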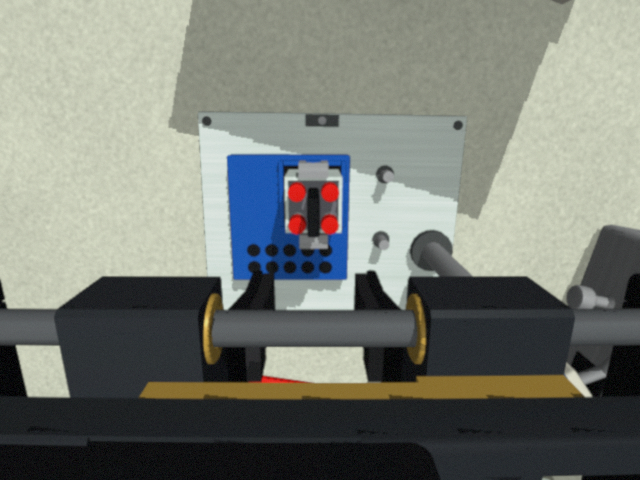

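The bucket stands squarely in the nest (caps around (313,208)) and the dowels are at (387,174) and (381,238). Next I'll locate the station precisely.

```bash
python3 - <<'E'
from nest import *
a=np.load("/tmp/n.npz"); im,d=a["im"],a["d"]; cam="wrist"
P=camera_params(cam); v,u=np.nonzero(d>0); C=cloud(cam,d>0,d); I=im[d>0].astype(int)
near=(abs(C[:,0]-500)<220)&(abs(C[:,1]+250)<190)
k=near&(C[:,2]>9.5)&(C[:,2]<15)
L,_=cv2.findContours(cv2.morphologyEx(np.bincount(v[k]*640+u[k],minlength=480*640).reshape(480,640).astype(np.uint8).clip(0,1),cv2.MORPH_OPEN,np.ones((5,5))),0,2)
print("bed z", np.median(C[k][:,2]))
X=C[k]; # far & left/right edges
c,s_=np.cos(np.radians(10)),np.sin(np.radians(10)); S=np.c_[X[:,0]*c+X[:,1]*s_,-X[:,0]*s_+X[:,1]*c]
def edge(i,sign,lo,hi):
    j=1-i; E=[]
    for b in np.arange(lo,hi,4):
        m=(S[:,j]>=b)&(S[:,j]<b+4)
        if m.sum()>8: E.append((b+2,np.sort(sign*S[m,i])[-2]*sign))
    E=np.array(E); f=np.polyfit(E[:,0],E[:,1],1)
    r=abs(E[:,1]-np.polyval(f,E[:,0]));E=E[r<3]; f=np.polyfit(E[:,0],E[:,1],1); return f,len(E)
print("S range",S.min(0),S.max(0))
x0,x1=np.percentile(S[:,0],[1,99]);y0,y1=np.percentile(S[:,1],[1,99])
fy=edge(1,1,x0+25,x1-25); fl=edge(0,-1,y0+60,y1-25); fr=edge(0,1,y0+60,y1-25)
print("far edge",fy,"left",fl,"right",fr)
print("yaw: ",10+np.degrees(np.arctan(fy[0][0])),10-np.degrees(np.arctan(fl[0][0])),10-np.degrees(np.arctan(fr[0][0])))
# small raised things
k=near&(C[:,2]>22)&(C[:,2]<46)&(I[:,2]<I[:,0]+25)
from scipy.cluster.hierarchy import fcluster,linkage
X=C[k]; Lb=fcluster(linkage(X[:,:2]),5,"distance")
for l in set(Lb):
    Y=X[Lb==l]
    if len(Y)>15: print(len(Y),"ctr",cv2.minAreaRect(Y[:,:2].astype(np.float32)),"z",np.percentile(Y[:,2],[5,50,95]))
print("dowel px",at_z(cam,(387,174),36),at_z(cam,(381,238),36))
E
```

```text
bed z 9.859054891376388
S range [ 306.63 -449.43] [ 592.75 -220.14]
far edge (array([  -0.06, -201.52]), 18) left (array([ -0.01, 306.21]), 31) right (array([  0.28, 651.98]), 6)
yaw:  6.36294189248629 10.45607004270812 -5.70986988978372
395 ctr ((472.5857849121094, -148.7247772216797), (32.556373596191406, 10.816789627075195), 10.400298118591309) z [31.12 32.67 36.01]
193 ctr ((614.2000732421875, -261.1891784667969), (22.877649307250977, 13.355975151062012), 54.12668228149414) z [23.08 34.66 44.62]
108 ctr ((551.4102783203125, -192.28500366210938), (10.579833984375, 10.843591690063477), 54.54374313354492) z [24.38 31.84 33.15]
112 ctr ((563.8076782226562, -264.95391845703125), (11.172242164611816, 11.183521270751953), 84.07738494873047) z [25.09 31.47 33.03]
45 ctr ((493.8902282714844, -193.5616455078125), (11.194936752319336, 3.1299586296081543), 2.0142409801483154) z [28.05 30.11 44.77]
128 ctr ((454.6401672363281, -232.78994750976562), (15.360431671142578, 67.02859497070312), 9.078214645385742) z [27.66 29.65 43.01]
72 ctr ((426.07904052734375, -317.4004821777344), (11.6705875396
[... 486 characters left out ...]
75, -307.3955383300781), (11.415593147277832, 11.401524543762207), 28.849451065063477) z [27.52 28.81 30.3 ]
89 ctr ((446.8157958984375, -314.8428039550781), (11.307741165161133, 11.457542419433594), 39.83603286743164) z [27.84 29.04 30.41]
156 ctr ((491.89996337890625, -287.6899108886719), (32.000457763671875, 11.738814353942871), 17.65178680419922) z [27.75 28.87 30.  ]
90 ctr ((465.5693054199219, -310.8930969238281), (11.437152862548828, 12.128067970275879), 4.3172173500061035) z [27.61 29.06 30.12]
94 ctr ((462.3160400390625, -291.69732666015625), (11.563572883605957, 11.488365173339844), 52.0024528503418) z [27.26 28.84 30.31]
dowel px [ 548.8  -189.22   36.  ] [ 558.1  -257.82   36.  ]
```

>>> move_arm(steps="0 0 0 0 0 -0.1;0 0 0 0 0 -0.14;0 0 0 0 0 -0.14;0 0 0 0 0 -0.14;0 0 0 0 0 -0.14;0 0 0 0 0 -0.14;0 0 0 0 0 -0.14;0 0 0 0 0 -0.14;0 0 0 0 0 -0.14;0 0 0 0 0 -0.14", gripper=2)

```text
time_s: 24.85
ee_pos: [477.8, -223.9, 288.2]
orientation: [-0.001, 0.012, 1.0, -0.0]
force: [0.0, 0.4, -0.1]
opening: 0.228
grip_force: 0.0
```

```bash
cat >> h.py <<'E'
O=np.array([468.1,-262.8]); YAW=9.8
def st(x,y):
    a=np.radians(YAW); return O+np.array([np.cos(a)*x-np.sin(a)*y,np.sin(a)*x+np.cos(a)*y])
def tost(p):
    a=np.radians(YAW); d=np.array(p)[:2]-O; return np.array([np.cos(a)*d[0]+np.sin(a)*d[1],-np.sin(a)*d[0]+np.cos(a)*d[1]])
E
python3 - <<'E'
from h import *
s=monitor.get_state(); print(s["time_s"],s["ee_pos"],s["opening"],s["qpos"].round(2),st(-104,21.5))
go(*st(-104,21.5),200,99.8)
E
```

```text
24.85 [ 477.78652225 -223.90994015  288.22059853] 0.22848166241882056 [-0.57  0.04  0.97  1.69 -0.04  1.42  1.95] [ 361.95807433 -259.3155181 ]
shift cm [11.48 -3.82  8.84] dist 15.0
yaw 99.8 cur 88.6 rotvec [ 0.    -0.002 -0.195] shift in final axes [12.02 -1.52  8.82]
yaw 279.8 cur 88.6 rotvec [-0.003 -0.     2.946] shift in final axes [-12.02   1.52   8.82]
```

>>> move_arm(steps="0 0 0 0 0 -0.1;0 0 0 0 0 -0.095;0.8 -0.1 0.6 0 0 0;1.5 -0.2 1.1 0 0 0;1.8 -0.25 1.3 0 0 0;1.8 -0.25 1.3 0 0 0;1.8 -0.25 1.3 0 0 0;1.8 -0.25 1.3 0 0 0;1.6 -0.2 1.2 0 0 0;0.9 0 0.7 0 0 0", gripper=2)

```text
time_s: 25.85
ee_pos: [360.1, -258.7, 199.5]
orientation: [-0.001, -0.081, 0.997, 0.001]
force: [-0.1, 0.1, -0.2]
opening: 0.23
grip_force: 0.0
```

```bash
python3 - <<'E'
from h import *
s=monitor.get_state(); print(s["time_s"],s["ee_pos"],s["opening"],s["qpos"].round(2),tost(s["ee_pos"]))
go(*st(-104,21.5),21,99.8)
E
```

```text
25.85 [ 360.14290576 -258.68313542  199.52038825] 0.22968170481673406 [-0.51 -0.22  0.94  2.    0.18  1.28  2.09] [-105.6810439    22.43211382]
shift cm [-0.19 -0.12 17.85] dist 17.9
yaw 99.8 cur 99.3 rotvec [ 0.001 -0.001 -0.01 ] shift in final axes [-0.17 -0.09 17.85]
yaw 279.8 cur 99.3 rotvec [-2.000e-03 -2.000e-03  3.132e+00] shift in final axes [ 0.17  0.09 17.85]
```

>>> move_arm(steps="0 0 0.8 0 0 -0.01;0 0 1.4 0 0 0;0 0 2 0 0 0;0 0 2 0 0 0;0 0 2 0 0 0;0 0 2 0 0 0;0 0 2 0 0 0;0 0 1.5 0 0 0;0 0 1 0 0 0;0 0 0.5 0 0 0", gripper=2)

```text
time_s: 26.85
ee_pos: [362.3, -258.4, 48.2]
orientation: [-0.001, -0.088, 0.996, -0.001]
force: [0.2, 0.2, -0.2]
opening: 0.23
grip_force: 0.0
```

```bash
python3 - <<'E'
from h import *
s=monitor.get_state(); print(s["time_s"],s["ee_pos"],s["force"],s["qpos"].round(2),tost(s["ee_pos"]))
go(*st(-104,21.5),21,99.8)
E
```

```text
26.85 [ 362.29183103 -258.43405793   48.22849399] [ 0.22441653  0.15798517 -0.15509459] [-0.5   0.15  1.1   2.18 -0.17  0.9   2.45] [-103.52108061   22.31178924]
shift cm [ 0.04 -0.08  2.72] dist 2.7
yaw 99.8 cur 100.0 rotvec [-0.001 -0.002  0.004] shift in final axes [ 0.05 -0.08  2.72]
yaw 279.8 cur 100.0 rotvec [ 3.000e-03 -2.000e-03 -3.137e+00] shift in final axes [-0.05  0.08  2.72]
```

>>> move_arm(steps="0 0 0.6 0 0 0;0 -0.08 0.9 0 0 0;0 0 0.8 0 0 0;0 0 0.4 0 0 0;0 0 0 0 0 0;-0.4 0 0 0 0 0;-0.5 0 0 0 0 0;-0.4 0 0 0 0 0;-0.2 0 0 0 0 0;-0.2 0 0 0 0 0", gripper=2)

```text
time_s: 27.85
ee_pos: [379.6, -256.3, 22.4]
orientation: [0.0, -0.088, 0.996, -0.0]
force: [-1.2, 0.2, -0.1]
opening: 0.231
grip_force: 0.0
```

```bash
python3 - <<'E'
from h import *
s=monitor.get_state(); print(s["time_s"],s["ee_pos"],s["force"],s["qpos"].round(2),tost(s["ee_pos"]))
go(*st(-51.5,21.5),21,99.8)
E
```

```text
27.85 [ 379.60422243 -256.34316467   22.35203546] [-1.21315454  0.21902846 -0.07394277] [-0.43  0.26  1.03  2.17 -0.3   0.86  2.53] [-86.10542349  21.42543851]
shift cm [-3.46 -0.01  0.14] dist 3.5
yaw 99.8 cur 100.1 rotvec [-0.     0.     0.004] shift in final axes [-3.46  0.01  0.14]
yaw 279.8 cur 100.1 rotvec [-0.    -0.    -3.137] shift in final axes [ 3.46 -0.01  0.14]
```

>>> move_arm(steps="-0.1 0 0 0 0 0;-0.15 0 0 0 0 0.004;-0.2 0 0 0 0 0;-0.25 0 0 0 0 0;-0.3 0 0 0 0 0;-0.3 0 0 0 0 0;-0.3 0 0 0 0 0;-0.3 0 0 0 0 0;-0.25 0 0 0 0 0;-0.2 0 0 0 0 0", gripper=2)

```text
time_s: 28.85
ee_pos: [402.7, -252.4, 22.3]
orientation: [-0.0, -0.086, 0.996, -0.0]
force: [-3.2, -1.1, 0.7]
opening: 0.233
grip_force: 1.0
```

>>> move_arm(steps="-0.15 0 0 0 0 0;-0.1 0 0 0 0 0;-0.1 0 0 0 0 0;-0.08 0 0 0 0 0;-0.07 0 0 0 0 0;-0.05 0 0 0 0 0;-0.05 0 0 0 0 0;0 0 0 0 0 0;0 0 0 0 0 0;0 0 0 0 0 0", gripper=2)

```text
time_s: 29.85
ee_pos: [408.5, -251.3, 22.3]
orientation: [0.0, -0.086, 0.996, -0.0]
force: [-1.4, -0.2, -1.0]
opening: 0.229
grip_force: 0.7
```

```bash
python3 - <<'E'
from nest import *
s=monitor.get_state(); print(s["time_s"],s["ee_pos"],s["force"],s["torque"],s["qpos"].round(2),tost(s["ee_pos"]))
nest("p1.png","top")
E
```

```text
29.85 [ 408.48 -251.33   22.31] [-1.43 -0.18 -0.95] [ 0.02  0.37 -0.05] [-0.41  0.32  0.99  2.12 -0.34  0.88  2.53] [-56.8   21.45]
carrier top ((514.1219482421875, -249.1015625), (68.64820098876953, 140.0480499267578), 10.156468391418457) 222 30.470104449161227
lips ((526.37255859375, -220.1137237548828), (47.005374908447266, 118.36396789550781), 40.78995895385742) 17 41.225010591471346
carrier_nest 0.53 [330.6 251.8] [ 500.84 -212.67   32.  ]
carrier 0.73 [449. 302.] [ 376.38 -524.9    12.  ]
```

>>> move_arm(steps="-0.05 0 0 0 0 0;-0.05 0 0 0 0 0;-0.04 0 0 0 0 0;-0.04 0 0 0 0 0;-0.03 0 0 0 0 0;-0.03 0 0 0 0 0;-0.02 0 0 0 0 0;0 0 0 0 0 0;0 0 0 0 0 0;0 0 0 0 0 0", gripper=2)

```text
time_s: 31.05
ee_pos: [411.0, -250.9, 22.3]
orientation: [0.0, -0.085, 0.996, -0.0]
force: [-1.2, 0.0, -0.2]
opening: 0.231
grip_force: 1.0
```

>>> move_arm(steps="-0.03 0 0 0 0 0;-0.03 0 0 0 0 0;-0.03 0 0 0 0 0;-0.03 0 0 0 0 0;-0.03 0 0 0 0 0;-0.03 0 0 0 0 0;-0.02 0 0 0 0 0;0 0 0 0 0 0;0 0 0 0 0 0;0 0 0 0 0 0", gripper=2)

```text
time_s: 32.05
ee_pos: [412.9, -250.6, 22.3]
orientation: [0.0, -0.086, 0.996, -0.0]
force: [-1.9, -0.1, 0.3]
opening: 0.229
grip_force: 1.0
```

>>> move_arm(steps="-0.03 0 0 0 0 0;-0.03 0 0 0 0 0;-0.03 0 0 0 0 0;-0.03 0 0 0 0 0;-0.03 0 0 0 0 0;-0.03 0 0 0 0 0;-0.03 0 0 0 0 0;-0.02 0 0 0 0 0;0 0 0 0 0 0;0 0 0 0 0 0", gripper=2)

```text
time_s: 33.05
ee_pos: [413.6, -250.3, 21.9]
orientation: [-0.001, -0.085, 0.996, 0.0]
force: [-8.6, -1.5, 3.4]
opening: 0.226
grip_force: 4.1
```

>>> move_arm(steps="0.3 0 0 0 0 0;0.7 0 0 0 0 0;0.7 0 0 0 0 0;0.3 0 -0.5 0 0 0;0 0 -1.5 0 0 0;0 0 -2.5 0 0 0;0 0 -3 0 0 0;0 0 -3.5 0 0 0;0 0 -3 0 0 0;0 0 -1.5 0 0 0", gripper=2)

```text
time_s: 34.05
ee_pos: [396.3, -254.3, 179.8]
orientation: [0.002, -0.085, 0.996, 0.0]
force: [0.8, 0.4, -0.1]
opening: 0.231
grip_force: 0.0
```

>>> move_arm(steps="0 0 0 0 0 0.12;0 0 0 0 0 0.145;0 0 0 0 0 0.145;0 0 0 0 0 0.145;0 0 0 0 0 0.145;0 0 0 0 0 0.145;0 0 0 0 0 0.145;0 0 0 0 0 0.145;0 0 0 0 0 0.145;0 0 0 0 0 0.145", gripper=2)

```text
time_s: 35.05
ee_pos: [395.3, -253.8, 177.6]
orientation: [0.0, 0.589, 0.808, 0.0]
force: [-0.6, 0.6, 0.6]
opening: 0.23
grip_force: 0.0
```

```bash
python3 - <<'E'
from nest import *
s=monitor.get_state(); print(s["time_s"],s["ee_pos"],s["force"],s["qpos"].round(2),tost(s["ee_pos"]))
go(*st(30,-100),190,9.8)
E
```

```text
35.05 [ 395.3  -253.76  177.55] [-0.64  0.55  0.56] [-0.52 -0.08  0.97  1.98  0.07  1.2   0.74] [-70.2  21.3]
shift cm [-13.41   8.24  -1.24] dist 15.8
yaw 9.8 cur 17.8 rotvec [ 0.   -0.    0.14] shift in final axes [-12.13  10.02  -1.24]
yaw 189.8 cur 17.8 rotvec [ 0.  0. -3.] shift in final axes [ 12.13 -10.02  -1.24]
```

>>> move_arm(steps="0 0 -0.6 0 0 0.14;-0.8 0.5 -0.6 0 0 0;-1.5 1.2 0 0 0 0;-1.8 1.5 0 0 0 0;-1.8 1.6 0 0 0 0;-1.8 1.6 0 0 0 0;-1.8 1.5 0 0 0 0;-1.5 1.2 0 0 0 0;-0.8 0.7 0 0 0 0;-0.3 0.2 0 0 0 0", gripper=2)

```text
time_s: 36.05
ee_pos: [515.7, -356.0, 189.3]
orientation: [0.0, 0.641, 0.768, -0.001]
force: [-0.4, 0.0, -0.2]
opening: 0.232
grip_force: 0.0
```

```bash
python3 - <<'E'
from nest import *
s=monitor.get_state(); print(s["time_s"],s["ee_pos"],s["force"],s["qpos"].round(2),tost(s["ee_pos"]))
C,I,P=nest("p2.png")
np.set_printoptions(precision=2,suppress=True)
k=(I[:,2]>I[:,0]+40)&(C[:,2]>24)&(C[:,2]<36)&(abs(C[:,0]-490)<120)&(abs(C[:,1]+230)<110)
S=np.array([tost(c) for c in C[k]]); print("carrier station extents",np.percentile(S,[0.3,99.7],axis=0))
go(*st(30,-100),24,9.8)
E
```

```text
36.05 [ 515.75 -355.98  189.29] [-0.45  0.01 -0.22] [-0.2   0.44  0.98  1.61 -0.37  1.3   1.01] [ 31.09 -99.94]
carrier top ((492.9296569824219, -261.0531311035156), (130.46502685546875, 123.92681884765625), 9.520853042602539) 17963 31.25974420159713
lips ((512.3230590820312, -226.71749877929688), (69.56401824951172, 56.07805633544922), 9.645853042602539) 958 39.06525504801283
carrier 0.86 [304.5  80. ] [ 489.6 -253.7   12. ]
carrier station extents [[-39.81 -64.01]
 [ 88.96  57.89]]
shift cm [-0.14 -0.04 16.55] dist 16.6
yaw 9.8 cur 10.2 rotvec [ 0.   -0.    0.01] shift in final axes [-0.14 -0.03 16.55]
yaw 189.8 cur 10.2 rotvec [ 0.    0.   -3.13] shift in final axes [ 0.14  0.03 16.55]
```

>>> move_arm(steps="-0.1 0 0.8 0 0 0.01;0 -0.1 1.6 0 0 0;0 0 2.2 0 0 0;0 0 2.4 0 0 0;0 0 2.4 0 0 0;0 0 2.2 0 0 0;0 0 2 0 0 0;0 0 1.5 0 0 0;0 0 1 0 0 0;0 0 0.4 0 0 0", gripper=2)

```text
time_s: 37.25
ee_pos: [513.8, -355.9, 23.1]
orientation: [-0.001, 0.646, 0.764, -0.0]
force: [-0.4, 0.2, -0.4]
opening: 0.23
grip_force: 0.0
```

>>> move_arm(steps="0.1 0 0 0 0 0;0.2 0 0 0 0 0;0.3 0 0 0 0 0;0.3 0 0 0 0 0;0.3 0 0 0 0 0;0.3 0 0 0 0 0;0.3 0 0 0 0 0;0.2 0 0 0 0 0;0.2 0 0 0 0 0;0.2 0 0 0 0 0", gripper=2)

```text
time_s: 38.25
ee_pos: [510.4, -332.5, 24.3]
orientation: [0.0, 0.646, 0.764, -0.0]
force: [-0.1, -0.1, 0.1]
opening: 0.234
grip_force: 0.0
```

```bash
python3 - <<'E'
from nest import *
s=monitor.get_state(); print(s["time_s"],s["ee_pos"],s["force"],s["qpos"].round(2),tost(s["ee_pos"]))
go(*st(30,-43.5),24,9.6)
E
```

```text
38.25 [ 510.36 -332.46   24.27] [-0.14 -0.12  0.09] [-0.16  0.57  0.87  1.8  -0.51  1.    1.08] [ 29.79 -75.84]
shift cm [3.23 0.01 0.03] dist 3.2
yaw 9.6 cur 9.6 rotvec [-0.  0. -0.] shift in final axes [3.23 0.01 0.03]
yaw 189.6 cur 9.6 rotvec [0.   0.   3.14] shift in final axes [-3.23 -0.01  0.03]
```

Now I'll push about 25 mm, then creep to contact.

>>> move_arm(steps="0.1 0 0 0 0 0;0.15 0 0 0 0 0;0.2 0 0 0 0 0;0.25 0 0 0 0 0;0.3 0 0 0 0 0;0.3 0 0 0 0 0;0.3 0 0 0 0 0;0.25 0 0 0 0 0;0.2 0 0 0 0 0;0.15 0 0 0 0 0", gripper=2)

```text
time_s: 39.25
ee_pos: [506.7, -310.7, 24.3]
orientation: [0.0, 0.646, 0.764, -0.0]
force: [-0.3, -2.3, 1.1]
opening: 0.228
grip_force: 1.3
```

>>> move_arm(steps="0.1 0 0 0 0 0;0.1 0 0 0 0 0;0.1 0 0 0 0 0;0.08 0 0 0 0 0;0.06 0 0 0 0 0;0.05 0 0 0 0 0;0.05 0 0 0 0 0;0.03 0 0 0 0 0;0 0 0 0 0 0;0 0 0 0 0 0", gripper=2)

```text
time_s: 40.25
ee_pos: [505.8, -305.2, 24.3]
orientation: [-0.0, 0.646, 0.764, 0.0]
force: [-0.0, -2.1, 0.7]
opening: 0.232
grip_force: 1.1
```

>>> move_arm(steps="0.05 0 0 0 0 0;0.05 0 0 0 0 0;0.05 0 0 0 0 0;0.05 0 0 0 0 0;0.04 0 0 0 0 0;0.03 0 0 0 0 0;0.03 0 0 0 0 0;0.03 0 0 0 0 0;0 0 0 0 0 0;0 0 0 0 0 0", gripper=2)

```text
time_s: 41.25
ee_pos: [505.3, -302.3, 24.3]
orientation: [0.0, 0.646, 0.764, -0.0]
force: [1.4, -3.8, -1.6]
opening: 0.232
grip_force: 2.1
```

>>> move_arm(steps="0.03 0 0 0 0 0;0.03 0 0 0 0 0;0.03 0 0 0 0 0;0.03 0 0 0 0 0;0.02 0 0 0 0 0;0.02 0 0 0 0 0;0.02 0 0 0 0 0;0 0 0 0 0 0;0 0 0 0 0 0;0 0 0 0 0 0", gripper=2)

```text
time_s: 42.25
ee_pos: [505.0, -302.2, 24.6]
orientation: [0.001, 0.646, 0.763, -0.001]
force: [1.4, -9.1, -2.3]
opening: 0.232
grip_force: 4.8
```

>>> move_arm(steps="-0.3 0 0 0 0 0;-0.8 0 0 0 0 0;-0.8 0 0 0 0 0;-0.5 0 -0.5 0 0 0;0 0 -2 0 0 0;0 0 -3.5 0 0 0;0 0 -4 0 0 0;0 0 -4 0 0 0;0 0 -3.5 0 0 0;0 0 -1.5 0 0 0", gripper=2)

```text
time_s: 43.25
ee_pos: [509.6, -325.1, 218.0]
orientation: [0.002, 0.646, 0.763, 0.001]
force: [-0.5, 0.1, 0.6]
opening: 0.229
grip_force: 0.0
```

```bash
python3 - <<'E'
from nest import *
s=monitor.get_state(); print(s["time_s"],s["ee_pos"],s["force"],s["qpos"].round(2),tost(s["ee_pos"]))
C,I,P=nest("p3.png")
near=(abs(C[:,0]-500)<150)&(abs(C[:,1]+220)<130)
k=(I[:,2]>I[:,0]+40)&(C[:,2]>24)&(C[:,2]<36)&near
S=np.array([tost(c) for c in C[k]]); print("carrier",np.percentile(S,[0.3,99.7],axis=0))
k=near&(C[:,2]>22)&(C[:,2]<46)&(I[:,2]<I[:,0]+25)
from scipy.cluster.hierarchy import fcluster,linkage
X=C[k]; Lb=fcluster(linkage(X[:,:2]),5,"distance")
for l in set(Lb):
    Y=X[Lb==l]
    if len(Y)>25: r=cv2.minAreaRect(Y[:,:2].astype(np.float32)); print(len(Y),tost(r[0]),r[1],r[2],"z",np.median(Y[:,2]))
E
```

```text
43.25 [ 509.64 -325.11  218.01] [-0.47  0.09  0.61] [-0.31  0.36  1.02  1.63 -0.32  1.33  0.93] [ 30.33 -68.47]
carrier top ((487.3229064941406, -227.3780517578125), (130.94094848632812, 132.6231689453125), 9.549836158752441) 16131 31.270167636521535
lips ((506.3608093261719, -192.60398864746094), (69.49884796142578, 65.67173767089844), 9.610400199890137) 877 39.12280845342906
carrier_nest 0.24 [308.1  86.5] [ 489.02 -226.24   32.  ]
carrier_home 0.38 [304.3  85.1] [ 485.07 -224.01   12.  ]
carrier [[-39.88 -34.44]
 [ 88.98  97.45]]
44 [75.91 37.79] (8.270634651184082, 3.690493583679199) 23.964580535888672 z 32.31167797464249
203 [95.63 54.36] (11.37532901763916, 10.872085571289062) 27.38778305053711 z 35.051139592222114
1410 [150.34 -31.21] (47.338253021240234, 42.31814193725586) 82.62944030761719 z 23.54752163451144
486 [29.97 65.29] (18.98174285888672, 58.35005187988281) 9.181182861328125 z 31.895528091634162
167 [ 94.93 -20.39] (11.289400100708008, 11.045950889587402) 9.36387825012207 z 35.14278039870527
176 [-15.65 -18.85] (12.2723388671875, 11.849166870117188) 9.837523460388184
[... 200 characters left out ...]
32.0322841274307
183 [ 44.35 -19.19] (12.10315990447998, 11.918683052062988) 10.044121742248535 z 31.985286259263887
177 [ 64.06 -19.29] (12.213961601257324, 11.87860107421875) 9.085598945617676 z 32.00576405154521
186 [-15.7    1.47] (12.1237211227417, 12.304595947265625) 9.247586250305176 z 31.797226255600265
188 [64.22  0.86] (12.548755645751953, 12.356881141662598) 78.25241088867188 z 31.915423913796758
190 [44.27  1.17] (11.917914390563965, 12.307291030883789) 10.116876602172852 z 31.942639805032428
194 [24.38  0.88] (12.444351196289062, 12.379154205322266) 53.52711486816406 z 31.84017586332746
188 [4.51 1.35] (11.986104011535645, 12.29874038696289) 9.44105339050293 z 31.864156263126404
```

View pics/p3.png

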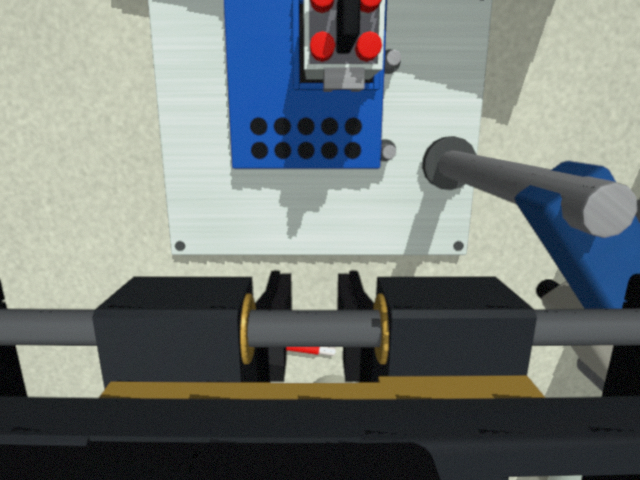

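>>> move_arm(steps="0.5 -0.5 0 0 0 0;1 -0.5 0 0 0 0;1.5 -0.5 0 0 0 0;1.5 -0.5 0 0 0 0;1.5 -0.5 0 0 0 0;1 -0.5 0 0 0 0;0.5 0 0 0 0 0;0 0 0 0 0 0;0 0 0 0 0 0;0 0 0 0 0 0", gripper=2)

```text
time_s: 44.45
ee_pos: [466.9, -255.4, 214.1]
orientation: [0.0, 0.646, 0.763, -0.0]
force: [1.0, -0.5, 0.4]
opening: 0.232
grip_force: 0.0
```

```bash
python3 - <<'E'
from nest import *
s=monitor.get_state(); print(s["time_s"],s["ee_pos"],tost(s["ee_pos"]))
C,I,P=nest("p4.png")
near=(abs(C[:,0]-500)<150)&(abs(C[:,1]+220)<130)
k=(I[:,2]>I[:,0]+40)&(C[:,2]>27)&(C[:,2]<35)&near
S=np.array([tost(c) for c in C[k]])
def edge(i,sg,lo,hi):
    E=[]
    for b in np.arange(lo,hi,4):
        m=(S[:,1-i]>=b)&(S[:,1-i]<b+4)
        if m.sum()>8: E.append((b+2,sg*np.percentile(sg*S[m,i],99.5)))
    E=np.array(E); f=np.polyfit(E[:,0],E[:,1],1); E=E[abs(E[:,1]-np.polyval(f,E[:,0]))<1]; return np.polyfit(E[:,0],E[:,1],1)
fx=edge(0,1,-20,90); fy=edge(1,1,-30,80); fl=edge(0,-1,-20,90)
print("x edge at dowels",np.polyval(fx,[-19,56]),"y edge at 6,40",np.polyval(fy,[6,40]),"yaws",9.8-np.degrees(fx[0]),9.8+np.degrees(fy[0]),9.8-np.degrees(fl[0]))
k=near&(C[:,2]>22)&(C[:,2]<46)&(I[:,2]<I[:,0]+25)
from scipy.cluster.hierarchy import fcluster,linkage
X=C[k]; Lb=fcluster(linkage(X[:,:2]),5,"distance")
for l in set(Lb):
    Y=X[Lb==l]; r=cv2.minAreaRect(Y[:,:2].astype(np.float32)); t=tost(r[0])
    if len(Y)>25 and (t[0]>85 or t[1]>90): print(len(Y),t,r[1],r[2],"z",np.median(Y[:,2]))
im=np.load("/tmp/n.npz")["im"]; save("p4c.png",cv2.resize(im[20:290,180:480],(660,594),interpolation=cv2.INTER_CUBIC))
E
```

```text
44.45 [ 466.88 -255.43  214.12] [0.05 7.47]
carrier top ((487.02783203125, -223.82449340820312), (131.3452911376953, 139.6095428466797), 9.598371505737305) 13691 31.218160806223807
lips ((506.21490478515625, -189.9362030029297), (69.60444641113281, 68.86676788330078), 9.708718299865723) 809 39.17138798855626
carrier 0.68 [342. 175.] [ 487.89 -225.22   12.  ]
x edge at dowels [ 6.21 15.35] y edge at 6,40 [ -26.05 -468.93] yaws 2.8207634727849955 -736.5294474935383 9.76674312096628
1329 [150.67 -29.72] (46.79227066040039, 42.211029052734375) 68.0355224609375 z 23.48167702177227
118 [97.11 54.6 ] (8.234026908874512, 11.519360542297363) 15.881043434143066 z 35.332470750177805
658 [ 25.37 111.12] (33.17869186401367, 11.783458709716797) 9.677092552185059 z 35.29338312633607
174 [ 94.91 -19.78] (11.645624160766602, 11.102113723754883) 76.62754821777344 z 34.795243741472234<stdin>:12: RankWarning: Polyfit may be poorly conditioned
<stdin>:12: RankWarning: Polyfit may be poorly conditioned
```

View pics/p4c.png

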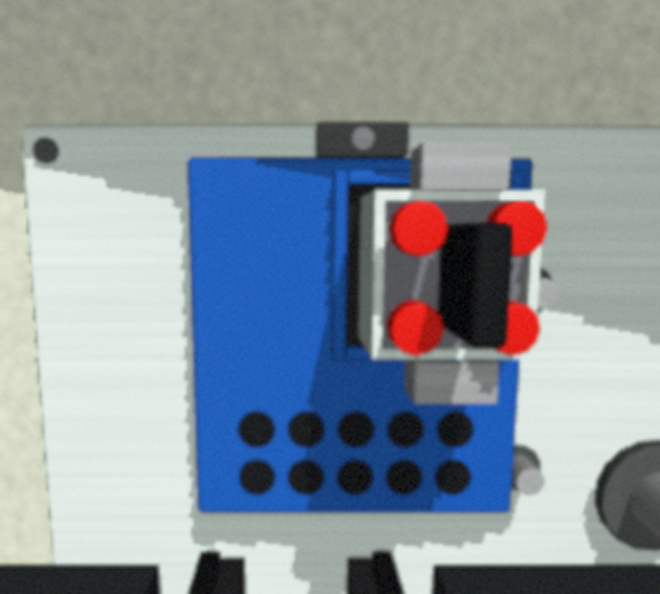

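The carrier's edge meets the end stop (crop ~(363,158)) and the lower dowel (crop ~(515,470)). I'll finish with a gentle nudge in +x to seat both dowels.

>>> move_arm(steps="0 0 0 0 0 -0.12;0 0 0 0 0 -0.15;0 0 0 0 0 -0.15;0 0 0 0 0 -0.15;0 0 0 0 0 -0.15;0 0 0 0 0 -0.15;0 0 0 0 0 -0.15;0 0 0 0 0 -0.15;0 0 0 0 0 -0.15;0 0 0 0 0 -0.15", gripper=2)

```text
time_s: 45.65
ee_pos: [466.8, -255.2, 214.2]
orientation: [-0.0, -0.036, 0.999, -0.0]
force: [-1.1, -0.2, -0.1]
opening: 0.228
grip_force: 0.0
```

```bash
python3 - <<'E'
from h import *
s=monitor.get_state(); print(s["time_s"],s["ee_pos"],s["qpos"].round(2),tost(s["ee_pos"]))
go(*st(-72,24),60,99.6)
E
```

```text
45.65 [ 466.83540128 -255.15175551  214.21971926] [-0.42  0.11  0.91  1.8  -0.09  1.27  2.16] [0.0556583  7.75188725]
shift cm [ 7.33  0.91 15.42] dist 17.1
yaw 99.6 cur 94.1 rotvec [-0.    -0.    -0.096] shift in final axes [ 7.21  1.6  15.42]
yaw 279.6 cur 94.1 rotvec [-0.     0.     3.046] shift in final axes [-7.21 -1.6  15.42]
```

>>> move_arm(steps="0 0 0 0 0 -0.096;1 0.2 0 0 0 0;1.8 0.4 0 0 0 0;2.2 0.5 0.3 0 0 0;1.5 0.4 0.8 0 0 0;0.6 0.1 1.5 0 0 0;0.1 0 2.2 0 0 0;0 0 2.8 0 0 0;0 0 2.8 0 0 0;0 0 2.8 0 0 0", gripper=2)

```text
time_s: 46.65
ee_pos: [393.3, -251.0, 81.4]
orientation: [0.0, -0.081, 0.997, -0.0]
force: [1.2, 0.1, 0.5]
opening: 0.231
grip_force: 0.0
```

```bash
python3 - <<'E'
from h import *
s=monitor.get_state(); print(s["time_s"],s["ee_pos"],s["qpos"].round(2),tost(s["ee_pos"]))
go(*st(-52.5,24),22,99.6)
E
```

```text
46.65 [ 393.32519704 -251.03883487   81.43782591] [-0.4   0.11  0.94  2.1  -0.11  0.98  2.32] [-71.68181942  24.31692678]
shift cm [-1.91 -0.01  5.95] dist 6.2
yaw 99.6 cur 99.3 rotvec [-0.     0.001 -0.006] shift in final axes [-1.92 -0.02  5.94]
yaw 279.6 cur 99.3 rotvec [1.000e-03 1.000e-03 3.136e+00] shift in final axes [1.92 0.02 5.94]
```

>>> move_arm(steps="0 0 1.8 0 0 -0.006;0 0 1.6 0 0 0;0 0 1.2 0 0 0;0 0 0.8 0 0 0;0 0 0.4 0 0 0;-0.3 0 0.1 0 0 0;-0.5 0 0 0 0 0;-0.4 0 0 0 0 0;-0.3 0 0 0 0 0;-0.2 0 0 0 0 0", gripper=2)

```text
time_s: 47.65
ee_pos: [410.7, -247.8, 23.5]
orientation: [0.0, -0.084, 0.996, -0.0]
force: [0.5, -0.4, 0.3]
opening: 0.234
grip_force: 0.0
```

>>> move_arm(steps="-0.05 0 0 0 0 0;-0.05 0 0 0 0 0;-0.04 0 0 0 0 0;-0.03 0 0 0 0 0;-0.03 0 0 0 0 0;-0.02 0 0 0 0 0;-0.02 0 0 0 0 0;0 0 0 0 0 0;0 0 0 0 0 0;0 0 0 0 0 0", gripper=2)

```text
time_s: 48.65
ee_pos: [412.4, -247.5, 23.3]
orientation: [0.0, -0.084, 0.996, -0.0]
force: [-0.2, 0.9, -0.3]
opening: 0.23
grip_force: 0.0
```

>>> move_arm(steps="-0.03 0 0 0 0 0;-0.03 0 0 0 0 0;-0.03 0 0 0 0 0;-0.03 0 0 0 0 0;-0.03 0 0 0 0 0;-0.02 0 0 0 0 0;-0.02 0 0 0 0 0;0 0 0 0 0 0;0 0 0 0 0 0;0 0 0 0 0 0", gripper=2)

```text
time_s: 49.65
ee_pos: [413.1, -247.3, 23.0]
orientation: [-0.001, -0.084, 0.996, 0.0]
force: [-5.7, -2.0, 2.1]
opening: 0.232
grip_force: 3.0
```

>>> move_arm(steps="0.2 0 0 0 0 0;0.6 0 0 0 0 0;0.8 0 0 0 0 0;0.5 0 -0.5 0 0 0;0 0 -2 0 0 0;0 0 -3 0 0 0;0 0 -3.5 0 0 0;0 0 -3.5 0 0 0;0 0 -3.5 0 0 0;0 0 -2 0 0 0", gripper=2)

```text
time_s: 50.65
ee_pos: [393.9, -251.5, 206.1]
orientation: [0.002, -0.084, 0.997, -0.0]
force: [1.1, -0.3, -1.1]
opening: 0.23
grip_force: 0.0
```

>>> move_arm(steps="0 0 -1 0 0 0.14;0 0 -1 0 0 0.14;0 0 -1 0 0 0.14;0 0 -1 0 0 0.14;0 0 -1 0 0 0.14;0 0 0 0 0 0.14;0 0 0 0 0 0.14;0 0 0 0 0 0.14;0 0 0 0 0 0.14;0 0 0 0 0 0.14", gripper=2)

```text
time_s: 51.65
ee_pos: [393.0, -251.0, 253.5]
orientation: [0.0, 0.58, 0.814, 0.0]
force: [0.5, 0.7, 0.6]
opening: 0.227
grip_force: 0.0
```

```bash
python3 - <<'E'
from nest import *
s=monitor.get_state(); print(s["time_s"],s["ee_pos"],s["qpos"].round(2),tost(s["ee_pos"]))
C,I,P=nest("p5.png")
near=(abs(C[:,0]-500)<150)&(abs(C[:,1]+220)<130)
k=(I[:,2]>I[:,0]+40)&(C[:,2]>24)&(C[:,2]<36)&near
r=cv2.minAreaRect(C[k][:,:2].astype(np.float32)); print("carrier st",tost(r[0]),r[1],r[2])
k=near&(C[:,2]>22)&(C[:,2]<46)&(I[:,2]<I[:,0]+25)
from scipy.cluster.hierarchy import fcluster,linkage
X=C[k]; Lb=fcluster(linkage(X[:,:2]),5,"distance")
for l in set(Lb):
    Y=X[Lb==l]; r=cv2.minAreaRect(Y[:,:2].astype(np.float32)); t=tost(r[0])
    if len(Y)>25 and (t[0]>85 or t[1]>90): print(len(Y),t,r[1],r[2],"z",np.median(Y[:,2]))
im,d=capture("top"); C=cloud("top",d>0,d); I=im[d>0].astype(int)
k=(np.hypot(C[:,0]-534,C[:,1]-243)<135)&(C[:,2]>190)&(C[:,2]<212)&(I.max(1)<70); X=C[k]
Lb=fcluster(linkage(X[:,:2]),12,"distance")
for l in set(Lb):
    if (Lb==l).sum()>5: print("bucket plate",X[Lb==l].mean(0))
E
```

```text
51.65 [ 393.01 -251.04  253.5 ] [-0.33 -0.13  0.75  1.87  0.09  1.36  0.73] [-71.99  24.37]
carrier top ((487.31402587890625, -223.876708984375), (131.60693359375, 140.2246551513672), 9.67941951751709) 10699 31.22020422148472
lips ((488.76434326171875, -193.07595825195312), (36.70424270629883, 69.85636138916016), 8.266321182250977) 664 39.14837971229949
carrier 0.9 [409.6 203. ] [ 488.78 -225.64   12.  ]
carrier st [25.56 35.08] (131.60693359375, 140.2246551513672) 9.67941951751709
683 [152.91 -19.69] (44.05501174926758, 23.805767059326172) 18.214466094970703 z 23.82785454991256
515 [ 24.8  111.07] (34.23338317871094, 11.751330375671387) 9.604252815246582 z 35.291779677910085
138 [ 95.12 -19.96] (10.98271656036377, 12.12102222442627) 43.239192962646484 z 34.782975166402565
bucket plate [465.88 292.84 201.94]
bucket plate [602.18 192.21 203.1 ]
bucket plate [483.6  174.81 201.08]
```

```bash
python3 -c "
from h import *
print(workorder.job_done())"
```

```text
the job is handed in; nothing more can be done
None
```

The red-capped bucket is in the carrier nest and was let go before the loaded carrier was pushed home against both dowels and the end stop; my final check found the other three buckets and the rotor unmoved, and the job was handed in at about 52 s, with no verdict returned.

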